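# Cover the reagents, then hold the slide chamber's lid open

### The arm

A 6-joint arm with a two-finger parallel gripper is mounted at the origin on a cart in front of the work surface, level with it; the furniture and walls round the work are solid. World frame = base frame: x ahead of the robot, y to its left, z up, the work surface at z = 0. Lengths are in mm, angles in rad, forces in N, time in s.
With the tool pointing down it reaches from about 325 to 850 mm from the base axis. Payload 4.4 kg.
Tool frame: the origin (TCP) lies midway between the tips of the shut fingers; the grasp point (between the pads) lies 19 mm behind it; z points along the fingers, y is the line along which they close (so a half turn about z gives the same grasp; the last joint's range is limited). The gripper opens to 94 mm and grips with 3 to 60 N. Pads are 16 mm wide; open, the fingers measure 119 mm over their backs; the gripper's body (75 mm by 177 mm) begins 78 mm behind the grasp point.
Start: joints at [0.971, 0.207, 1.542, -0, 1.393, -0.15], TCP at [250.011, 517.804, 184.547] pointing down, gripper open.
Joint ranges: [-2.73, 2.73], [-0.86, 2.22], [0.23, 2.46], [-1.11, 4.25], [0.08, 2.63], [-2.82, 2.82]. Speed limits (rad/s): [2.79, 2.79, 3.14, 3.14, 3.14, 3.14].

### API

Orientations are given as [roll, pitch, yaw] about the fixed x, y, z axes, in that order (R = Rz(yaw) Ry(pitch) Rx(roll)).
In Python, from cell import manip gives the robot as it stands.
- The arm moves only by the shell command python3 -m pendant 'ROWS' [OPENING]. ROWS is text: rows parted by semicolons, each of 4 numbers parted by spaces: the shift along the world's x, y, z in cm, then the turn about the world's z in rad. A call has 1 to 5 rows; each row is the pose to reach, as a shift and turn from the pose commanded when the call began; what a row does not reach only later rows make up. A row lasts 1/10 s, in which the tool goes at most 50 mm and 8.59 degrees, less where a joint would pass 70% of its speed; a pose out of reach is approached as far as the arm can. A call with a gripper value outside its range is refused whole. OPENING is the opening, from -1 (shut) to 1 (fully open), so that 0 is half open, set as the call begins (- or left out, the last holds). The fingers move at their own pace and stop on an object; the grip force is fixed at half the most. Time passes only in rows, so rows that repeat a pose let the fingers close. It gives the time, the measured TCP pose, the force, the opening and the grip force at its end, in the units of the state.
- manip.observe(): the state, without advancing time (a new reading comes with each control period).
- manip.camera(name): name is "side" or "top"; returns the picture (400x640x3 uint8, red, green, blue); there is no depth.
- manip.camera_info(name): a dict with "camera_matrix" (3x3 intrinsics, pixels), "dist_coeffs" ([k1, k2, p1, p2, k3] as OpenCV has them; the pictures are not rectified), "xyz" and "attitude" of the camera in the world. Camera axes: x right, y up, looking along -z (the intrinsics and any distortion apply to the point x, -y, -z); pixel columns grow to the right and rows downward; lengths in mm; the calibration is good to about 2 mm. A picture is of the moment at which its call begins. camera_info takes no time and is no camera call.
- manip.close_job(): hands the job in; it is judged then, once.
The state is a dict: "clock": time; "q": joint angles; "qvel": joint speeds; "joint_efforts": joint torques, N m; "tcp_pos": TCP position; "eef_rot": TCP orientation; "ft_force": force on the tool from outside, world axes, zero at the start; "moment": the same for the moment, N m; "finger_gap": finger opening in mm; "grasp_force": force on a finger pad.
Only numpy, scipy, OpenCV 4.12 (cv2) and the standard library are available. Lean on these libraries where they do the work, as an engineer would, in place of code of your own. Each camera call takes 0.05 s, during which the arm holds its last target. There are 200 camera calls.

### The job

The two reagents in the small metal block must not see light while the slide chamber is open: press both of the block's hinged covers down until they snap shut, and only then lift the chamber's lid by its bar handle and hold it open at 50 degrees for the colleague who loads the slides. The lid falls shut by itself, so finish while still holding it steady by the handle at that angle; do not let go, and leave the things standing around where they are.

Things in the scene. Friction and masses are not known exactly. Their poses are not given: they have to be found in the camera images.
- chamber: slide incubation chamber, a white open-topped box 190 (x) x 172 (y) x 60 mm, fixed to the worktop, with a grey lid. Origin: centre of its underside; x points to the back (hinge side), -x to the front with the handle, z up.
- chamber_lid (a joint): opening angle of the chamber's lid, rad: 0 shut, grows as the front edge rises; 50 degrees = 0.873; stop at 1.4. The hinge axis runs along the chamber's y. The lid (186 x 172 x 6 mm, about 0.3 kg) is not held anywhere and falls shut from every angle.
- lid_hinge (a point): middle of the lid's hinge axis, 92 mm behind the chamber's centre, 62 mm above the worktop; does not move with the lid; its axes are the chamber's.
- lid_grip (a point): middle of the lid's steel bar handle. The bar is 10 mm thick and 90 mm long along the chamber's y, carried by a thin post at each end, free in between. It turns with the lid, whose axes it has: it lies 207 mm in front of the hinge axis and 32 mm above it when the lid is shut (94 mm above the worktop), 20 mm ahead of the lid's front edge and 26 mm above the lid's top face.
- reagent_block: small aluminium block 68 (x) x 112 (y) x 38 mm, fixed to the worktop, with two hinged covers side by side on top. Origin: centre of its underside; x points to the covers' hinges (back), z up.
- cover_left (a joint): opening angle of the cover at the block's +y side, rad: 0 shut and flush, grows as the front edge rises, stop at 1.1. It starts standing open at 0.35 to 0.65. Its hinge is slightly stiff, so it stays where it is left. Over the last 0.25 rad it meets a sprung ball detent that resists with up to about 0.15 N m (some 5 N pressed 28 mm from the hinge); below about 0.1 rad the detent pulls it to 0 and holds it there.
- cover_right (a joint): the same for the cover at the block's -y side.
- cover_left_hinge (a point): middle of the left cover's hinge axis (along the block's y), 28.5 mm behind the block's centre, 28 mm to its +y side, 45 mm above the worktop; fixed to the block. The cover is a grey plate 56 mm long to -x of it when shut, 46 mm wide, its top face 3 mm above the axis. A blunt tool up to 30 mm thick, pressed straight down with its middle 28 mm in front of the axis, meets the plate face.
- cover_right_hinge (a point): the same for the right cover, 28 mm to the block's -y side.
- cover_left_edge (a point): middle of the left cover's front edge on its top face, 56 mm from the hinge axis; moves with the cover. Pressing straight down on this very edge while the cover stands open can jam; press the plate behind it.
- cover_right_edge (a point): the same for the right cover.
- petri_dish: loose round culture dish, 60 mm across, 15 mm high, at the chamber's right side; bystander. Origin: centre of its underside.
- stain_bottle: loose brown bottle with a black cap, 48 mm across, 88 mm high, at the chamber's right side; bystander. Origin: centre of its underside.
- objective_case: loose clear round case with a black cap, 38 mm across, 64 mm high, left of the reagent block; bystander. Origin: centre of its underside.
Mind the look-alikes: they are no part of the job. There is more than one size of the reagent_block; the job needs the smaller.

How it is judged (in metres and radians):
On the way:
1. both reagent covers are snapped shut while the chamber's lid is still down (value of joint each of cover_left, cover_right below 0.06 rad and value of joint chamber_lid below 0.1 rad), for 0.2 s.
At the end, for the whole second after the job is handed in: both covers shut (under 0.06 rad); the lid at rest 50 degrees open, give or take 6 degrees (0.768 to 0.977 rad), its speed under 0.05 rad/s; held by the fingers at its handle: at least 0.5 N between fingers and lid, the grasp point within 50 mm of the middle of the bar (value of joint each of cover_left, cover_right below 0.06 rad and value of joint chamber_lid between 0.768 and 0.977 rad and velocity of joint chamber_lid between -0.05 and 0.05 rad/s and contact force between the fingers and chamber above 0.5 N and distance between the grasp point and lid_grip below 0.05 m); the arm keeps its last pose, push and grip.
It fails at once if the lid is raised (over 0.2 rad) while a reagent cover is not shut (value of joint chamber_lid above 0.2 rad and value of joint any of cover_left, cover_right above 0.1 rad).
It fails at once if a bystander (dish, bottle or case) is moved by more than 20 mm (distance of any of petri_dish, stain_bottle, objective_case from where it was at the start of the episode above 0.02 m).
It also fails if it takes over 51 s, if anything falls off the work surface, if the arm or the gripper's body presses on something with over 40 N, if the wrist force passes 120 N, or if a joint passes its speed limit or range.

## Working session

There is one attempt and no reset: what is moved stays moved. The work goes in short steps, Python scripts to look and compute and a shell command to move; the robot and the scene stay as the last step left them, time stands still between calls to the robot, and variables do not carry over. Pictures are saved under pics/ and viewed, at most 10 in all, crops included, and the job is handed in when it is done.

```bash
ls; mkdir -p pics; python3 - <<'E'
from cell import manip
import cv2
for n in ("top","side"):
    im=manip.camera(n); cv2.imwrite(f"pics/{n}0.png",im[:,:,::-1]); print(n,manip.camera_info(n))
print(manip.observe())
E
```

```text
pics
top {'camera_matrix': array([[452.90226956,   0.        , 319.6725224 ],
       [  0.        , 452.90226956, 201.16880806],
       [  0.        ,   0.        ,   1.        ]]), 'dist_coeffs': array([-0.0080591,  0.       ,  0.       ,  0.       ,  0.       ]), 'xyz': array([ 342.15966015,  -65.28906028, 1321.8019055 ]), 'attitude': array([ 0.1820155 ,  0.00190393, -1.59639224])}
side {'camera_matrix': array([[499.282758  ,   0.        , 314.54959677],
       [  0.        , 499.282758  , 180.73564171],
       [  0.        ,   0.        ,   1.        ]]), 'dist_coeffs': array([-0.02206162,  0.        ,  0.        ,  0.        ,  0.        ]), 'xyz': array([  167.63876006, -1180.24055427,   814.97437183]), 'attitude': array([ 1.02279057, -0.00969296, -0.33258435])}
{'clock': 0.1, 'q': array([ 9.70476579e-01,  2.07344219e-01,  1.54278798e+00, -4.52346405e-06,
        1.39349146e+00, -1.50497875e-01]), 'qvel': array([-0.00103531, -0.00402255, -0.00343077, -0.00143257,  0.00058612,
       -0.00063713]), 'joint_efforts': array([-2.36944015e-04, -3.71865678e+01, -2.82290661e+01,  6.99883187e-02,
        3.11116688e-02, -1.14319698e-05]), 'tcp_pos': array([249.58881623, 517.16157068, 183.51256497]), 'eef_rot': array([-3.13958393e+00, -3.00109629e-04,  2.69177128e+00]), 'ft_force': array([ 0.73151483,  0.20272837, -0.80240062]), 'moment': array([0.0361298 , 0.00150518, 0.04817101]), 'grasp_force': 0.0, 'finger_gap': 94.00801054310799}
```

View pics/top0.png

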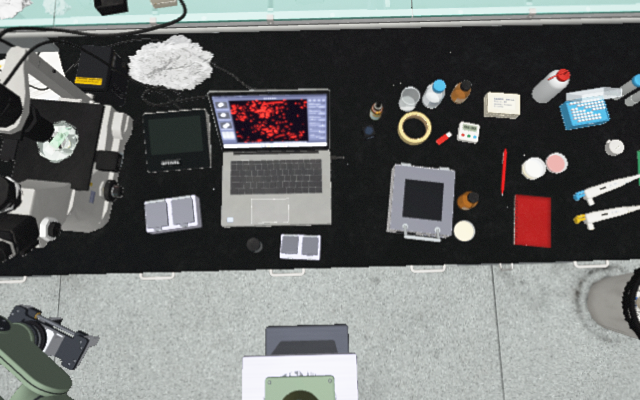

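View pics/side0.png

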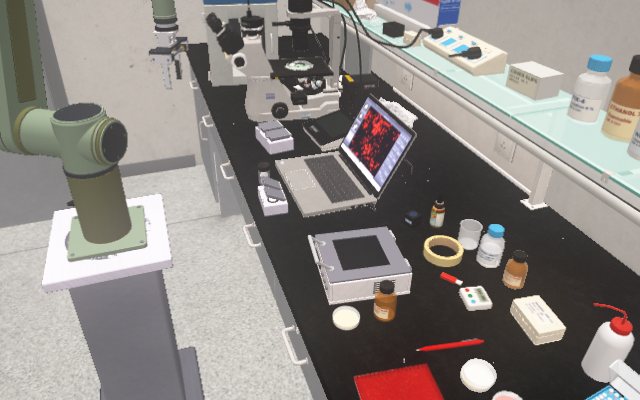

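Top view: the chamber is at about (421,200), with its bar handle at (421,237), the dish at (464,231) and the bottle at (467,201). Two blocks with twin covers could be meant: (172,214), about 57 px wide, and (300,247), about 42 px wide. The smaller one at (300,247) fits, as it also has the clear case with a black cap on its left at (254,244). I'll confirm this in a crop.

```bash
cat > h.py <<'E'
import numpy as np, cv2
from cell import manip
from scipy.spatial.transform import Rotation as Ro
F=np.diag([1.,-1,-1])
def cam(n):
    c=manip.camera_info(n); return c["camera_matrix"],c["dist_coeffs"],c["xyz"],Ro.from_euler("xyz",c["attitude"]).as_matrix()@F
def proj(n,P):
    K,d,t,R=cam(n); r=R.T
    return cv2.projectPoints(np.atleast_2d(np.array(P,float)),cv2.Rodrigues(r)[0],-r@t,K,d)[0][:,0]
def ray(n,uv):
    K,d,t,R=cam(n); p=cv2.undistortPoints(np.array(uv,float).reshape(-1,1,2),K,d)[:,0]
    return t,np.c_[p,np.ones(len(p))]@R.T
def onz(n,uv,z):
    t,v=ray(n,uv); return t+v*((z-t[2])/v[:,2])[:,None]
def two(a,b):
    (t1,v1),(t2,v2)=ray("top",a),ray("side",b); out=[]
    for x,y in zip(v1,v2):
        s=np.linalg.lstsq(np.c_[x,-y],t2-t1,rcond=None)[0]
        p,q=t1+x*s[0],t2+y*s[1]; out.append(np.r_[(p+q)/2,np.linalg.norm(p-q)])
    return np.array(out)
E
python3 - <<'E'
from h import *
t=cv2.imread("pics/top0.png"); s=cv2.imread("pics/side0.png")
def c(im,x,y,w,h,k): return cv2.resize(im[y:y+h,x:x+w],None,fx=k,fy=k,interpolation=cv2.INTER_CUBIC)
a=c(t,240,225,100,50,4); b=c(t,375,155,110,95,4)[:, :400]
d=c(s,245,155,50,70,6)[:,:300]; e=c(s,305,215,125,125,4)[:, :500]
L=np.vstack([a,b[:380]]); Rr=np.zeros((580,400,3),np.uint8)
# big: 800x600
o=np.zeros((600,800,3),np.uint8); o[:200,:400]=a; o[200:580,:400]=b[:380,:400]
o[:280,400:600]=cv2.resize(d,(200,280)); o[:280,600:800]=0; o[285:600,400:800]=cv2.resize(e,(400,400))[:315]
cv2.imwrite("pics/crop.png",o)
print(proj("top",[[250,517,183]]))
# approx
print("block",onz("top",[[300,247],[254,244]],45)); print("chamber",onz("top",[[421,200]],68), "handle",onz("top",[[421,237]],94)," big",onz("top",[[172,214]],45))
E
```

```text
[[ 82.91561675 328.89962482]]
block [[447.46011877 -10.16460237  45.        ]
 [459.22129743 119.33226515  45.        ]]
chamber [[ 568.85369518 -354.15032828   68.        ]] handle [[ 462.02742383 -341.41679295   94.        ]]  big [[550.83745434 353.67615452  45.        ]]
```

View pics/crop.png

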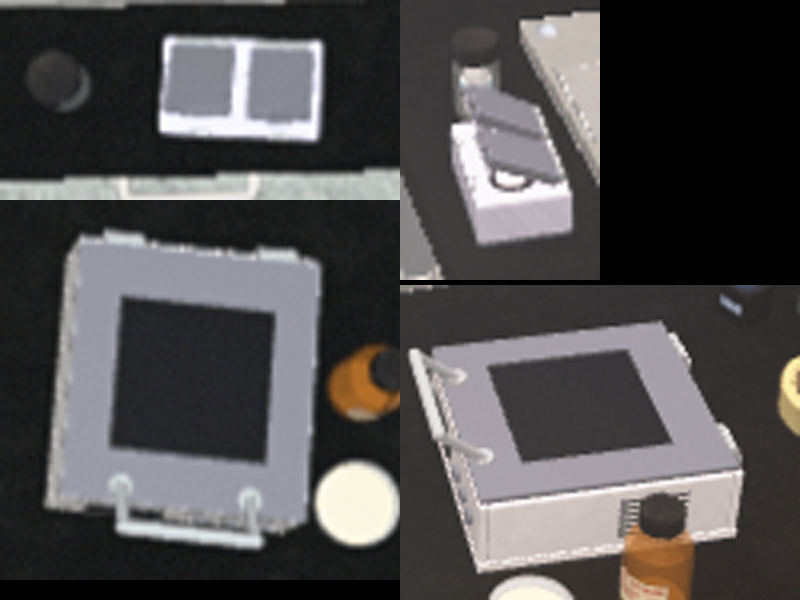

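The crop confirms it: the small block's white outline (280–321, 234–260 px) is about 116 mm wide, and both of its covers stand open in the side view. The handle bar runs from (405,237) to (440,241) in the top view, and from (310,236) to (317,262) in the side view. Now I'll measure.

```bash
python3 - <<'E'
from h import *
t=cv2.imread("pics/top0.png"); g=t.max(2)
m=np.zeros_like(g); m[231:266,274:327]=(g[231:266,274:327]>75)*255
c=max(cv2.findContours(m,0,2)[0],key=cv2.contourArea)
P=onz("top",c[:,0],38)[:,:2]
(cx,cy),wh,a=cv2.minAreaRect(P.astype(np.float32)); print("block",cx,cy,wh,a)
b=cv2.boxPoints(((cx,cy),wh,a)); print(b)
# grey covers
mm=m*(g<185); mm=cv2.morphologyEx(mm.astype(np.uint8),cv2.MORPH_OPEN,np.ones((3,3)))
for k in cv2.findContours(mm,0,2)[0]:
    if cv2.contourArea(k)>80: r=cv2.minAreaRect(k); print("cover px",r, onz("top",[r[0]],55))
# handle
H=two([[404.75,237],[440.5,241.25]],[[309.7,235.9],[317.5,262.5]]); print("handle ends",H)
Hz=onz("top",[[404.75,237],[440.5,241.25]],94); print(Hz)
d=Hz[0]-Hz[1]; print("len",np.hypot(*d[:2]),"yaw",np.arctan2(-d[0],d[1]))
# lid top corners z=65 : back-left, back-right, front-left,front-right, right edges
uv=np.array([[80,242],[320,262],[57,510],[305,522]],float); uv=np.c_[375+uv[:,0]/4,155+(uv[:,1]-200)/4]
L=onz("top",uv,65); print(L, L.mean(0))
for i,j in ((0,1),(2,3)): d=L[i]-L[j]; print(np.hypot(*d[:2]),np.arctan2(-d[0],d[1]))
d=L[0]-L[2]; print(np.arctan2(d[1],d[0])); d=L[1]-L[3]; print(np.arctan2(d[1],d[0]))
for nme,uv,z in (("dish",[[464,231]],15),("bottlecap",[[472,194]],88),("case",[[253.5,244.5]],64)): print(nme,onz("top",uv,z))
E
```

```text
block 449.2054443359375 -9.482391357421875 (116.10820770263672, 72.954833984375) 86.16388702392578
[[408.92578  -64.96599 ]
 [481.71716  -69.84686 ]
 [489.4851    46.001205]
 [416.69373   50.88208 ]]
cover px ((309.5, 246.0), (18.0, 15.0), 90.0) [[448.74204239 -37.17851996  55.        ]]
cover px ((289.0, 244.5), (17.0, 18.0), 90.0) [[454.40093426  20.02373201  55.        ]]
handle ends [[ 465.40593467 -297.75153911   94.42843711    4.63322341]
 [ 451.16453888 -393.75895703   95.40683356    4.46200253]]
[[ 463.17800547 -297.26913517   94.        ]
 [ 449.10644016 -393.55906346   94.        ]]
len 97.31268796903723 yaw -0.14511027632421677
[[ 671.66813807 -287.06276254   65.        ]
 [ 652.51639642 -457.69924532   65.        ]
 [ 479.71011847 -260.3200428    65.        ]
 [ 466.83723698 -432.41974051   65.        ]] [ 567.68297248 -359.37544779   65.        ]
171.7078870095404 -0.11176932711677671
172.58046537592065 -0.07465994706023228
-0.13842449723971714
-0.13531420292453442
dish [[ 483.89207711 -485.03052194   15.        ]]
bottlecap [[ 578.49728382 -492.41756766   88.        ]]
case [[456.12672883 117.97293691  64.        ]]
```

Block: centre (450,-9.5), yaw -0.067. Chamber handle: (456,-345.4,94), yaw about -0.125. First I'll shut the fingers, move above the left cover at (452.5,18.5) and turn the tool by +0.384 rad.

```bash
python3 -m pendant '2 -4 0 .1;4 -8 0 .2;6 -12 0 .3;8 -16 0 .384;9.5 -20 0 .384' -1
python3 -m pendant '2 -4.5 0 0;4 -9 0 0;6 -13.5 0 0;8 -18 0 0;9 -22 0 0'
python3 -m pendant '1 -4 -1.5 0;1.75 -7.95 -4 0;1.75 -7.95 -6 0;1.75 -7.95 -6 0;1.75 -7.95 -6 0'
```

```text
clock: 0.6
tcp_pos: [345.5, 316.0, 184.2]
eef_rot: [-3.141, -0.0, 3.077]
ft_force: [1.1, -0.2, 0.1]
finger_gap: 57.4
grasp_force: 0.0
clock: 1.1
tcp_pos: [435.8, 95.5, 184.4]
eef_rot: [-3.141, 0.0, 3.075]
ft_force: [0.0, 0.9, 0.1]
finger_gap: 17.4
grasp_force: 0.0
clock: 1.6
tcp_pos: [451.9, 18.5, 124.3]
eef_rot: [3.141, -0.002, 3.076]
ft_force: [-0.5, -0.1, 0.5]
finger_gap: 0.1
grasp_force: 0.0
```

```bash
python3 -m pendant '0 0 -1.5 0;0 0 -3 0;0 0 -4 0;0 0 -4.8 0;0 0 -5.4 0'
python3 -m pendant '0 0 -.4 0;0 0 -.8 0;0 0 -1.2 0;0 0 -1.5 0;0 0 -1.7 0'
python3 -m pendant '0 0 -.3 0;0 0 -.6 0;0 0 -.8 0;0 0 -.8 0;0 0 -.8 0'
```

```text
clock: 2.1
tcp_pos: [452.9, 18.8, 70.6]
eef_rot: [-3.142, 0.001, 3.077]
ft_force: [0.4, 0.7, 0.7]
finger_gap: 0.3
grasp_force: 0.0
clock: 2.6
tcp_pos: [452.5, 18.3, 53.3]
eef_rot: [-3.142, -0.0, 3.076]
ft_force: [-0.6, -0.7, -0.7]
finger_gap: 0.1
grasp_force: 0.0
clock: 3.1
tcp_pos: [452.5, 18.3, 45.5]
eef_rot: [3.142, -0.0, 3.076]
ft_force: [0.1, 0.3, 0.1]
finger_gap: 0.3
grasp_force: 0.0
```

There is no contact force at 45.5 mm, where the plate should be at 48. I'll take a picture.

```bash
python3 - <<'E'
from h import *
t=manip.camera("top")[:,:,::-1]; s=manip.camera("side")[:,:,::-1]
a=cv2.resize(t[220:275,250:340],None,fx=4.4,fy=4.4,interpolation=2); b=cv2.resize(s[145:225,235:305],None,fx=5,fy=5,interpolation=2)
o=np.zeros((400,750,3),np.uint8); o[:a.shape[0],:a.shape[1]]=a; o[:400,400:750]=b; cv2.imwrite("pics/p1.png",o)
print(manip.observe()["ft_force"],manip.observe()["tcp_pos"],proj("top",[[452.5,18.3,45.5]]),proj("side",[[452.5,18.3,45.5],[452,18,38]]))
E
```

```text
[ 1.21037718  0.37629191 -0.13412943] [452.63727855  18.28626891  45.66129407] [[289.85240211 245.45292333]] [[269.85881809 186.63535666]
 [269.81357306 188.90368922]]
```

View pics/p1.png

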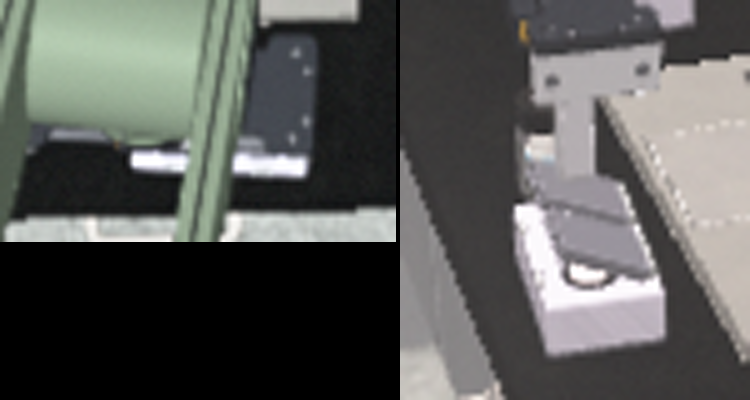

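```bash
python3 - <<'E'
from h import *
c,s=np.cos(-.067),np.sin(-.067)
def B(p): x,y,z=p; return [450+c*x-s*y,-9.5+s*x+c*y,z]
names={"FRb":(-34,-56,0),"BRb":(34,-56,0),"FRt":(-34,-56,38),"BRt":(34,-56,38),"FLt":(-34,56,38),
"Rhinge-near":(28.5,-51,48),"Lhinge-near":(28.5,5,48)}
for a in (.35,.5,.65):
    for side,y in (("R",-51),("Rfar",-5),("L",5),("Lfar",51)): names[f"edge{side}{a}"]=(28.5-56*np.cos(a)+3*np.sin(a),y,45+56*np.sin(a)+3*np.cos(a))
for k,p in names.items(): 
    u=proj("side",[B(p)])[0]; print(k,u.round(1),"crop",(400+(u[0]-235)*5).round(),((u[1]-145)*5).round())
E
```

```text
FRb [263.9 217.5] crop 545.0 363.0
BRb [287.7 214. ] crop 664.0 345.0
FRt [263.3 206.3] crop 542.0 306.0
BRt [287.5 202.9] crop 662.0 289.0
FLt [256.5 185.4] crop 508.0 202.0
Rhinge-near [285.1 199.2] crop 650.0 271.0
Lhinge-near [280.9 188.7] crop 629.0 219.0
edgeR0.35 [266.5 196. ] crop 557.0 255.0
edgeRfar0.35 [263.5 187.3] crop 542.0 211.0
edgeL0.35 [262.8 185.5] crop 539.0 202.0
edgeLfar0.35 [260.  177.3] crop 525.0 162.0
edgeR0.5 [267.8 193.5] crop 564.0 242.0
edgeRfar0.5 [264.7 184.8] crop 549.0 199.0
edgeL0.5 [264.1 183. ] crop 545.0 190.0
edgeLfar0.5 [261.2 175. ] crop 531.0 150.0
edgeR0.65 [269.5 191.1] crop 572.0 231.0
edgeRfar0.65 [266.4 182.6] crop 557.0 188.0
edgeL0.65 [265.7 180.8] crop 554.0 179.0
edgeLfar0.65 [262.8 172.7] crop 539.0 139.0
```

```bash
python3 - <<'E'
from h import *
s=manip.camera("side")[:,:,::-1]
b0=cv2.imread("pics/side0.png")[160:220,245:300]
o=np.hstack([cv2.resize(b0,(385,420),interpolation=2),cv2.resize(s[160:220,245:300],(385,420),interpolation=2)])
cv2.imwrite("pics/p2.png",o)
E
```

```text
(no output)
```

View pics/p2.png

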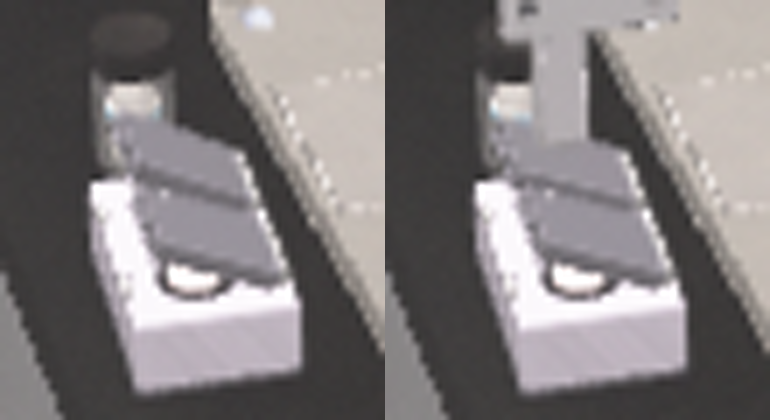

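```bash
python3 -m pendant '0 0 1.5 0;0 0 4 0;0 0 7 0;0 0 7 0;0 0 7 0' | sed -n 2p; python3 - <<'E'
from h import *
o=manip.observe()["tcp_pos"]
s=manip.camera("side")[:,:,::-1].copy(); s0=cv2.imread("pics/side0.png")
def crop(im,x,y,w,h,k,pts):
    r=cv2.resize(im[y:y+h,x:x+w],None,fx=k,fy=k,interpolation=2)
    for p in proj("side",pts): cv2.drawMarker(r,tuple(int(v) for v in ((p[0]+.5-x)*k,(p[1]+.5-y)*k)),(0,0,255),0,12,1)
    return r
a=crop(s0,130,20,80,80,5,[[249.6,517.2,183.5]]); b=crop(s,240,125,66,100,6,[o,[452.5,18.3,45.5]])
c=np.zeros((600,800,3),np.uint8); c[:400,:400]=a; c[:,400:796]=b; cv2.imwrite("pics/p3.png",c); print(o)
E
```

```text
tcp_pos: [453.1, 18.2, 116.1]
[453.0724273   18.2061287  116.07040624]
```

View pics/p3.png

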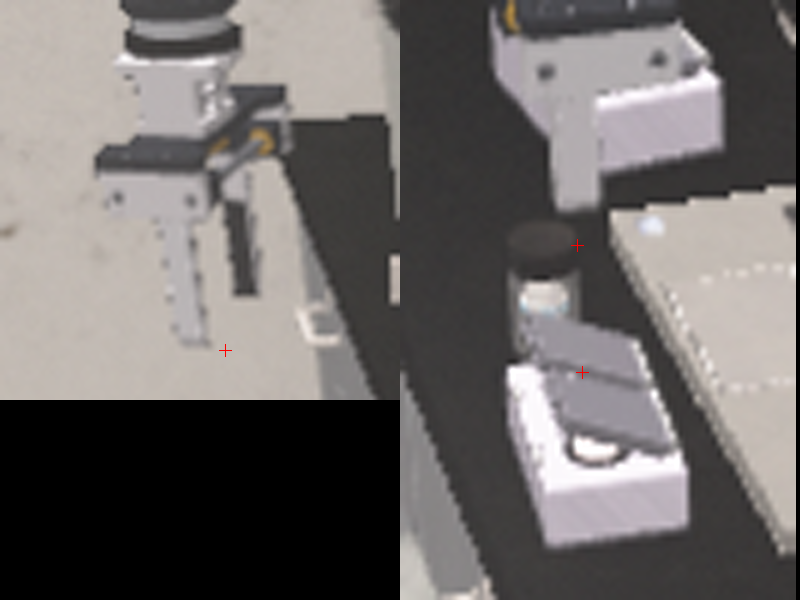

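The picture shows the shut fingertips ending at (577,208) in the crop, about 6 px above the projected TCP at (577,245). The same gap shows in the start picture. So the real tips sit about 20 mm higher than the reported TCP, which explains why I felt no contact. I'll descend further, watching the force.

```bash
python3 -m pendant '0 0 -2 0;0 0 -4 0;0 0 -6 0;0 0 -7 0;0 0 -7 0' | grep -E 'tcp|ft'
for i in 1 2; do :; done
python3 -m pendant '0 0 -.2 0;0 0 -.4 0;0 0 -.6 0;0 0 -.6 0' | grep -E 'tcp|ft'
python3 -m pendant '0 0 -.2 0;0 0 -.4 0;0 0 -.6 0;0 0 -.6 0' | grep -E 'tcp|ft'
```

```text
tcp_pos: [449.8, 18.7, 43.0]
ft_force: [0.4, 1.0, -0.4]
tcp_pos: [452.9, 18.3, 39.9]
ft_force: [-0.6, -0.4, -0.5]
tcp_pos: [452.3, 18.3, 33.4]
ft_force: [-0.3, 0.2, -0.1]
```

```bash
python3 -m pendant '0 0 -.15 0;0 0 -.3 0;0 0 -.3 0' | grep -E 'tcp|ft'
python3 -m pendant '0 0 -.15 0;0 0 -.3 0;0 0 -.3 0' | grep -E 'tcp|ft'
python3 - <<'E'
from h import *
o=manip.observe(); print(o["ft_force"],o["moment"],o["tcp_pos"])
s=manip.camera("side")[:,:,::-1]
cv2.imwrite("pics/p4.png",cv2.resize(s[150:220,240:300],None,fx=8,fy=8,interpolation=2))
E
```

```text
tcp_pos: [452.4, 18.3, 30.2]
ft_force: [-0.7, 0.2, 0.2]
tcp_pos: [452.6, 18.3, 27.4]
ft_force: [0.5, -0.1, 0.4]
[ 0.45434045 -0.08772653  0.43015911] [0.03603497 0.00728105 0.06345778] [452.58190798  18.3101418   27.35735282]
```

View pics/p4.png

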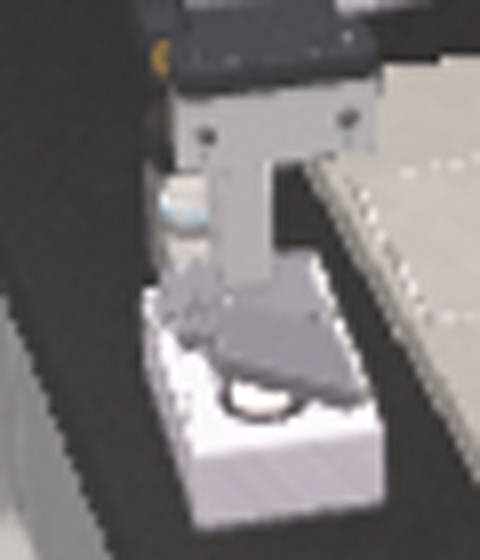

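The left cover has come down under the finger; its front edge is now low, at about (165,300) in the crop. I'll keep pressing until the force rises.

```bash
python3 -m pendant '0 0 -.1 0;0 0 -.2 0;0 0 -.2 0' | grep -E 'tcp|ft'
python3 -m pendant '0 0 -.1 0;0 0 -.2 0;0 0 -.2 0' | grep -E 'tcp|ft'
```

```text
tcp_pos: [452.7, 18.3, 27.0]
ft_force: [-4.7, -0.2, 12.9]
tcp_pos: [452.7, 18.3, 26.7]
ft_force: [-9.0, 0.6, 25.9]
```

Solid stop at 26.7 mm with 26 N: the left cover is shut. That puts the real tips about 21 mm above the reported TCP. Now the right cover.

```bash
python3 -m pendant '0 0 2 0;0 0 5 0;0 0 7 0;-.2 -3 7 0;-.4 -5.6 7 0' | grep -E 'tcp|ft'
python3 -m pendant '0 0 0 0;0 0 -2 0;0 0 -3 0;0 0 -4 0;0 0 -4 0' | grep -E 'tcp|ft'
python3 -m pendant '0 0 -.4 0;0 0 -.8 0;0 0 -1.2 0;0 0 -1.6 0;0 0 -1.6 0' | grep -E 'tcp|ft'
python3 -m pendant '0 0 -.2 0;0 0 -.4 0;0 0 -.6 0;0 0 -.8 0;0 0 -.8 0' | grep -E 'tcp|ft'
```

```text
tcp_pos: [449.4, -38.3, 94.6]
ft_force: [0.2, 0.8, -1.1]
tcp_pos: [446.9, -36.8, 51.8]
ft_force: [0.5, 0.2, -0.9]
tcp_pos: [448.1, -37.6, 37.0]
ft_force: [0.1, 0.1, -0.1]
tcp_pos: [448.6, -37.7, 29.1]
ft_force: [-0.1, 0.7, -0.2]
```

```bash
python3 -m pendant '0 0 -.15 0;0 0 -.3 0;0 0 -.3 0' | grep -E 'tcp|ft'
python3 -m pendant '0 0 -.1 0;0 0 -.2 0;0 0 -.2 0' | grep -E 'tcp|ft'
python3 -m pendant '0 0 -.1 0;0 0 -.1 0' | grep -E 'tcp|ft'
```

```text
tcp_pos: [449.0, -37.7, 27.2]
ft_force: [-3.2, 0.7, 5.4]
tcp_pos: [449.0, -37.8, 26.9]
ft_force: [-7.1, 2.2, 18.6]
tcp_pos: [449.0, -37.8, 26.7]
ft_force: [-9.3, 1.7, 25.3]
```

Both covers stop solidly at the same height. Next I'll lift, turn -1.63 rad, open partly and move above the handle at (456,-345).

```bash
python3 -m pendant '0 0 4 0;0 0 9 0;0 0 13 -.1;0 -3 15 -.25;0 -7 15 -.4' -0.1 | grep -E 'tcp|rot'
python3 -m pendant '.2 -4.5 0 -.15;.3 -9 0 -.3;.4 -13.5 0 -.45;.5 -17 0 -.6;.6 -20 0 -.75' | grep -E 'tcp|rot'
python3 -m pendant '0 -2 0 -.15;0 -3.5 0 -.3;0 -3.8 0 -.45;0 -3.8 0 -.48;0 -3.8 0 -.48' | grep -E 'tcp|rot|gap'
python3 - <<'E'
from h import *
o=manip.observe()["tcp_pos"]
s=manip.camera("side")[:,:,::-1].copy(); t=manip.camera("top")[:,:,::-1]
def crop(im,x,y,w,h,k): return cv2.resize(im[y:y+h,x:x+w],None,fx=k,fy=k,interpolation=2)
c=np.zeros((600,800,3),np.uint8); c[:600,:480]=crop(s,240,150,120,150,4); c[:400,480:800]=crop(t,360,160,80,100,4); c[400:,480:720]=crop(s,250,165,60,50,4);cv2.imwrite("pics/p5.png",c); print(o,manip.observe()["eef_rot"])
E
```

```text
tcp_pos: [451.8, -108.5, 178.0]
eef_rot: [3.14, 0.01, 2.673]
tcp_pos: [454.3, -309.9, 173.2]
eef_rot: [3.141, 0.0, 1.918]
tcp_pos: [454.4, -345.5, 173.1]
eef_rot: [-3.141, -0.001, 1.448]
finger_gap: 42.1
[ 454.43088284 -345.45581679  173.12959552] [-3.14143156e+00 -2.60494655e-04  1.44839053e+00]
```

View pics/p5.png

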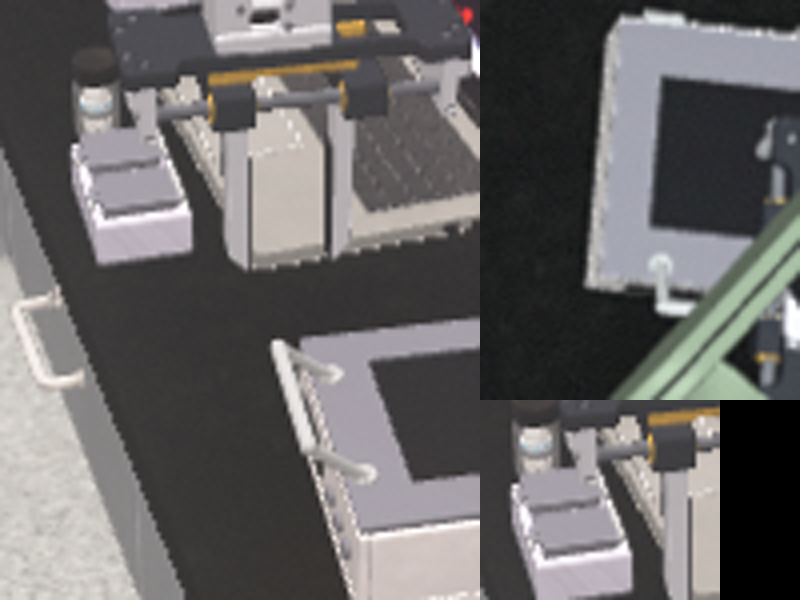

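Both covers lie flat and shut (crop 75–190, 130–260). The open fingertips at (235,265) and (340,255) hang above the bar, which runs from (278,345) to (308,448). Checking the alignment numerically.

```bash
python3 - <<'E'
from h import *
print(proj("side",[[454.4,-345.5,173],[454.4,-345.5,194],[454.4,-345.5,94],[456,-345.4,94],[466,-345.4,94],[456,-335,94]]))
a=np.array([[278,345],[308,448]])/4+[240,150]; print(a, two([[404.75,237],[440.5,241.25]],a))
# finger tips intersected with y=-345 plane
t,v=ray("side",np.array([[235,262],[340,252]])/4+[240,150]); print(t+v*((-345.5-t[1])/v[:,1])[:,None])
E
```

```text
[[311.01273923 221.16358848]
 [311.07098992 213.2668495 ]
 [310.80410746 249.48665698]
 [311.45963758 249.31771907]
 [315.63314132 248.43159403]
 [309.99304407 246.5565801 ]]
[[309.5  236.25]
 [317.   262.  ]] [[ 465.19717443 -297.83901729   93.57419322    4.03478531]
 [ 450.61787591 -393.2971548    96.69867641    3.57291447]]
[[ 426.54632157 -345.5         194.30612724]
 [ 486.52966267 -345.5         187.62411886]]
```

```bash
python3 -m pendant '.2 0 -2.5 0;.2 0 -5 0;.2 0 -7 0;.2 0 -8 0;.2 0 -8.8 0' | grep -E 'tcp|ft'
python3 -m pendant '0 0 -.7 0;0 0 -1.4 0;0 0 -2 0;0 0 -2.6 0;0 0 -2.6 0' | grep -E 'tcp|ft'
```

```text
tcp_pos: [456.5, -345.2, 84.9]
ft_force: [-0.5, 1.5, 0.0]
tcp_pos: [456.0, -345.3, 58.7]
ft_force: [-0.1, -0.1, -0.3]
```

```bash
python3 -m pendant '0 0 0 0;0 0 0 0;0 0 0 0;0 0 0 0;0 0 0 0' -1
python3 -m pendant '0 0 0 0;0 0 0 0;0 0 0 0;0 0 0 0;0 0 0 0'
```

```text
clock: 12.25
tcp_pos: [459.2, -346.3, 60.3]
eef_rot: [3.136, 0.001, 1.445]
ft_force: [5.7, 0.5, -2.7]
finger_gap: 8.9
grasp_force: 30.0
clock: 12.75
tcp_pos: [459.1, -346.2, 60.1]
eef_rot: [3.136, 0.001, 1.445]
ft_force: [5.2, -0.1, -1.8]
finger_gap: 8.7
grasp_force: 30.0
```

Bar gripped (gap 9 mm, 30 N). Now lifting along the lid's arc.

```bash
python3 -m pendant '.25 0 .8 0;.55 0 1.6 0;.8 -.06 2.45 0;1.05 -.1 3.25 0;1.35 -.13 4.05 0'
```

```text
clock: 13.25
tcp_pos: [469.1, -347.5, 100.6]
eef_rot: [-3.14, 0.001, 1.446]
ft_force: [-2.6, -5.0, -2.5]
finger_gap: 8.9
grasp_force: 30.0
```

```bash
python3 -m pendant '.3 -.06 .78 0;.64 -.12 1.55 0;1.0 -.17 2.3 0;1.4 -.22 3.05 0;1.82 -.28 3.76 0'
```

```text
clock: 13.75
tcp_pos: [486.6, -349.9, 138.2]
eef_rot: [-3.138, 0.0, 1.446]
ft_force: [-5.5, -3.8, 0.4]
finger_gap: 8.9
grasp_force: 30.0
```

```bash
python3 -m pendant '.42 -.08 .7 0;.9 -.15 1.39 0;1.4 -.22 2.06 0;1.92 -.3 2.7 0;2.46 -.38 3.32 0'
```

```text
clock: 14.25
tcp_pos: [510.9, -353.2, 171.8]
eef_rot: [-3.137, -0.001, 1.446]
ft_force: [-6.1, -1.3, 2.8]
finger_gap: 9.1
grasp_force: 30.0
```

```bash
python3 -m pendant '.76 -.11 .81 0;1.6 -.23 1.6 0;2.5 -.35 2.3 0;3.42 -.48 3 0;4.35 -.6 3.6 0' | grep -E 'tcp|ft'
python3 -m pendant '0 0 0 0;0 0 0 0;0 0 0 0;0 0 0 0;0 0 0 0'
python3 - <<'E'
from h import *
s=manip.camera("side")[:,:,::-1]
cv2.imwrite("pics/p6.png",cv2.resize(s[100:300,235:435],None,fx=3,fy=3,interpolation=2))
o=manip.observe(); print(o["tcp_pos"],o["ft_force"],np.abs(o["qvel"]).max())
p=o["tcp_pos"]; dz=p[2]-60.1; d=np.hypot(p[0]-459.1,p[1]+346.2)
for k in np.arange(.75,1,.025): print(round(k,3),(207-207*np.cos(k)+32*np.sin(k)-d).round(1),(207*np.sin(k)+32*np.cos(k)-32-dz).round(1))
E
```

```text
tcp_pos: [555.0, -359.4, 209.6]
ft_force: [-7.1, -0.4, 7.7]
clock: 15.25
tcp_pos: [555.2, -359.5, 209.8]
eef_rot: [-3.14, 0.001, 1.446]
ft_force: [-6.5, -0.6, 6.6]
finger_gap: 9.0
grasp_force: 30.0
[ 555.23623416 -359.47125269  209.76823671] [-6.00189192 -0.8584362   7.30846625] 0.00127957167690766
0.75 -19.7 -17.2
0.775 -15.5 -14.0
0.8 -11.3 -10.9
0.825 -7.0 -7.9
0.85 -2.6 -5.0
0.875 1.8 -2.3
0.9 6.3 0.4
0.925 10.9 2.9
0.95 15.6 5.3
0.975 20.3 7.6
```

View pics/p6.png

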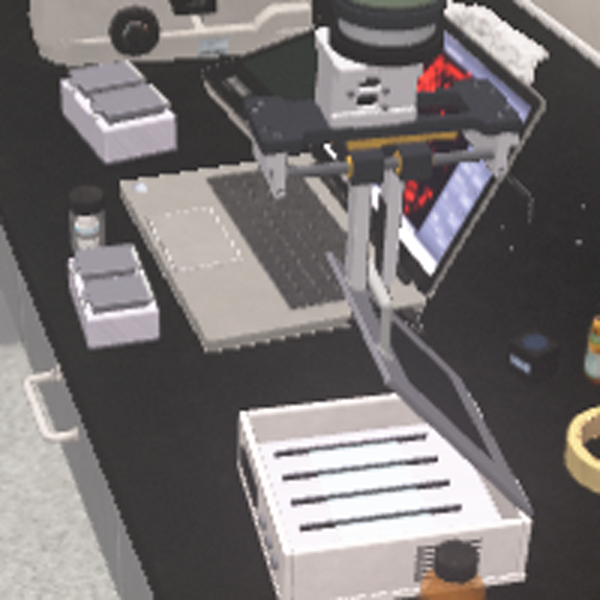

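The lid stands open, held by the bar, and both covers are shut. As a check, I'll take the lid angle from its near side edge, raw pixels (365,226.5) to (411,269).

```bash
python3 - <<'E'
from h import *
for yaw in (-.125,-.14):
    X=np.array([np.cos(yaw),np.sin(yaw),0]);Y=np.array([-np.sin(yaw),np.cos(yaw),0])
    H=np.array([459.1,-346.2,62])+207*X; n=Y; p0=H-86*Y
    t,v=ray("side",[[365,226.5],[411,269]]); Q=t+v*(((p0-t)@n)/(v@n))[:,None]
    for q in Q: print(((q-H)@X).round(1),(q[2]-62).round(1), np.arctan2(q[2]-62,-(q-H)@X).round(3))
o=manip.observe(); print(o["clock"],o["tcp_pos"],o["grasp_force"])
for n,im in (("top",manip.camera("top")),): 
    t0=cv2.imread("pics/top0.png")[:,:,::-1]
    for k,(x,y) in dict(dish=(464,231),case=(254,244)).items(): print(k,np.abs(im[y-8:y+8,x-8:x+8].astype(int)-t0[y-8:y+8,x-8:x+8]).mean())
E
```

```text
-117.5 145.8 0.893
-2.5 12.2 1.37
-116.7 146.9 0.899
-2.7 15.1 1.394
15.3 [ 555.23623416 -359.47125269  209.76823671] 30.00694513320923
dish 81.53125
case 4.46484375
```

```bash
python3 - <<'E'
from h import *
s=manip.camera("side")[:,:,::-1].astype(int); s0=cv2.imread("pics/side0.png").astype(int)
print("dish diff",np.abs(s[300:335,328:364]-s0[300:335,328:364]).mean(),"bottle",np.abs(s[285:320,375:397]-s0[285:320,375:397]).mean())
print(manip.close_job())
E
```

```text
dish diff 4.273544973544974 bottle 5.884415584415584
the job is handed in; nothing more can be done
None
```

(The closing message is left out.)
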